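Sort the stitching bench after class

ROBOT

A 7-joint arm with a two-finger parallel gripper is mounted at the origin on the work surface. World frame = base frame: x ahead of the robot, y to its left, z up, the work surface at z = 0. Lengths are in m, angles in rad, forces in N, time in s.
With the tool pointing down it reaches from about 0.425 to 0.825 m from the base axis. Payload 3.6 kg.
Tool frame: the origin (TCP) lies on the front face of the gripper's body, between the roots of the fingers; the fingertips stand 84 mm ahead of it and the grasp point (between the pads) lies 65 mm ahead of it; z points along the fingers, y is the direction in which the jaws open and shut (so a half turn about z gives the same grasp; the last joint's range is limited). The gripper opens to 93 mm and grips with 3 to 60 N. Pads are 15 mm wide; open, the fingers measure 128 mm over their backs; the gripper's body (75 mm by 188 mm) begins 65 mm behind the grasp point.
Start: joints at [1.242, 0.615, -0.013, 1.423, 0.008, 1.103, -0.04], TCP at [0.194, -0.62, 0.303] pointing down, gripper open.
Joint ranges: [-3.12, 3.12], [-0.3, 2.06], [-1.34, 1.32], [0.26, 2.42], [-1.36, 4.5], [0.01, 1.98], [-2.84, 2.84]. Speed limits (rad/s): [2.79, 2.79, 3.14, 3.14, 3.14, 3.14, 3.14].

INTERFACE

Orientations are given as a unit quaternion [w, x, y, z].
In Python, from bench import get_obs, cams, hand_in gives the robot as it stands. The module is installed in compiled form; this text tells all that it offers.
- The arm moves only by the tool send_rows, never from a script. Its arguments are lists of equal length, an entry for each row: "xyz": the shift along the tool's x, y, z in cm, a list of three; "twist": the turn about the tool's z in degrees; "jaw": the opening, from -1 (shut) to 1 (fully open), so that 0 is half open. In form: {"xyz": [[dx, dy, dz], ...], "twist": [twist, ...], "jaw": [jaw, ...]}. A call has 1 to 10 rows; each row shifts and turns the commanded pose from where the row before left it, along the tool's axes as they then stand; what a row does not reach is not made up. A row lasts 1/8 s, in which the tool goes at most 62.5 mm and 10.7 degrees, less where a joint would pass 70% of its speed; a pose out of reach is approached as far as the arm can. A call with a gripper value outside its range is refused whole. The fingers move at their own pace and stop on an object; "newtons" is the grip in N (left out, the last holds). Time passes only in rows, so rows that do not move let the fingers close. It gives the time, the measured TCP pose, the force and the opening at its end, in the units of the state.
- get_obs(): the state, without advancing time (a new reading comes with each control period).
- cams.read_camera(name): name is "side" or "top" or "wrist"; returns (picture, depth): 384x512x3 uint8, red, green, blue; 384x512 float32, m along the optical axis (not along the pixel's ray), 0 where there is no reading.
- cams.camera_info(name): a dict with "fov_y" (degrees; the focal length in pixels is half the picture's height over the tangent of half this angle, whatever the lens; pixels are square), "cx", "cy" (the principal point, pixels), "k1" (the pictures are not rectified: a ray, as slopes to the right and down, at radius r is drawn at 1 + k1 r^2 times it, then the intrinsics apply), "rvec" (rotation vector, rad) and "tvec" (3), from world to camera coordinates, as OpenCV has them. Camera axes: x right, y down, z forward; pixel columns grow to the right and rows downward; lengths in m; the calibration is good to about 2 mm. A picture is of the moment at which its call begins: read the wrist's pose just before it. camera_info takes no time and is no camera call; for the wrist camera it gives the pose at the moment of the call.
- hand_in(): hands the job in, once; it reports no verdict.
Trained networks look in the newest picture that a camera, given by its name, has taken for a name from the list of things; names that differ only in an ending like _2 or _b are one class to them, and where a whole thing is asked for, a point or a joint stands for the part that bears it (a point fixed in the world has none). Each returns a list of dicts, best first, with "confidence" (0 to 1); they miss things now and then, are a little off and sometimes report something else, mostly with a low value. They report only what shows in the picture. A call takes as long as a camera call.
- cams.cut_out(camera, name): "pixels" (384x512 bool, what is visible of it) and "bbox" ([left, top, right, bottom] in pixels, round what is visible of it).
The state is a dict: "time": time; "q": joint angles; "joint_vel": joint speeds; "joint_torque": joint torques, N m; "eef_pos": TCP position; "tool_rot": TCP orientation; "contact_force": force on the tool from outside, world axes, zero at the start; "torque": the same for the moment, N m; "opening": finger opening in m.
Only numpy, scipy, OpenCV 4.12 (cv2) and the standard library are available. Lean on these libraries where they do the work, as an engineer would, in place of code of your own. Each camera call takes 0.05 s, during which the arm holds its last target.

TASK

The leather class is over: sort the five things left out on the cutting mat into the three trays, each with its own kind, of which one piece is already in the tray. Stand both thread spools upright in the thread tray and the dye bottle upright in the bottle tray, and lay both pricking irons side by side in the iron tray, flat on its floor and along its long side. Leave the glue tin and the wax cake where they are.

Things in the scene. Friction and masses are not known exactly. Their poses are not given: they have to be found in the camera images.
- spool_large: Larger loose spool of waxed thread: an upright cylinder with thin end flanges, 50 mm across, 56 mm high, natural linen thread, about 90 g, standing on the green cutting mat (the mat's top is 3 mm above the table). Origin at the centre of its underside, z up its axis.
- spool_small: Smaller loose spool of waxed thread: upright, 40 mm across, 44 mm high, brown thread, about 50 g. Origin at the centre of its underside, z up its axis.
- iron_wide: Loose pricking iron with six prongs, plain steel, lying flat on the mat: a 12 x 12 mm square shank 75 mm long that ends in a flat toothed fork 24 mm wide, about 110 g. Origin on the shank's axis, 6 mm above what it lies on, near its balance point; x along the iron towards the prongs: the shank runs from x = -45 to +30 mm, the fork on to x = +65 mm. Grip it across the shank at the origin.
- iron_narrow: Loose pricking iron with two prongs, about 90 g: the same square shank, axes and lengths as the other iron, its fork only 9 mm wide.
- dye_bottle: Loose closed bottle of leather dye, plain white plastic with a black cap: body 42 mm across, narrower shoulder and cap, 85 mm high in all, about 90 g, standing upright. Grip it by the body, 20 to 40 mm above its underside. Origin at the centre of its underside, z up its axis.
- thread_tray: Fixed plywood tray for thread spools: inside 100 mm (x) by 190 mm (y), walls 6 mm thick, 22 mm high in all, floor 5 mm thick. Origin at the centre of its underside, on the mat; y along its long side, z up. One dark grey spool, 44 mm across and 50 mm high, already stands in it, loose, at about x = 0, y = +62 mm; there is room for two more in a row at about y = 0 and y = -62 mm.
- iron_tray: Fixed shallow dark wooden tray with a dark lining, for pricking irons: inside 136 mm (x) by 170 mm (y), walls 5 mm thick, 10 mm high in all, floor 3 mm thick. Origin at the centre of its underside, on the mat; y along its long side, z up. One four-pronged iron already lies in it, loose, along y, its shank's axis at about x = +45 mm; there is room for two more beside it, at about x = +5 mm and x = -37 mm.
- bottle_tray: Fixed grey plastic drip tray for dye bottles: inside 100 mm (x) by 150 mm (y), walls 4 mm thick, 12 mm high in all, floor 3 mm thick. Origin at the centre of its underside, on the mat; y along its long side, z up. One bottle like the loose one already stands in it, loose, at about x = 0, y = +40 mm; the free place is at about y = -35 mm.
- glue_tin: Closed metal glue tin with a tan band and a black screw cap, 64 mm across and 72 mm high, standing among the things; it stays where it is. Origin at the centre of its underside.
- wax_cake: Round yellow cake of beeswax, 56 mm across and 20 mm high, lying among the things; it stays where it is. Origin at the centre of its underside.

How it is judged:
At the end, for the whole second after the job is handed in: In their trays, on the floor, at rest: spools and bottle upright (0.1 rad), irons flat (0.07 rad) and within 0.35 rad of the tray's long side, prongs either way; origins inside the walls, at most 4 mm above their height when seated. Glue tin and wax cake within 30 mm of their start (x of spool_large in the frame of thread_tray between -0.05 and 0.05 m and y of spool_large in the frame of thread_tray between -0.095 and 0.095 m and z of each of spool_large, spool_small in the frame of thread_tray below 0.009 m and angle between each of spool_large, spool_small, dye_bottle's own z axis and vertical below 0.1 rad and linear speed of each of spool_large, spool_small, dye_bottle, iron_wide, iron_narrow below 0.02 m/s and angular speed of each of spool_large, spool_small, dye_bottle, iron_wide, iron_narrow below 0.2 rad/s and x of spool_small in the frame of thread_tray between -0.05 and 0.05 m and y of spool_small in the frame of thread_tray between -0.095 and 0.095 m and x of dye_bottle in the frame of bottle_tray between -0.05 and 0.05 m and y of dye_bottle in the frame of bottle_tray between -0.075 and 0.075 m and z of dye_bottle in the frame of bottle_tray below 0.007 m and x of iron_wide in the frame of iron_tray between -0.068 and 0.068 m and y of iron_wide in the frame of iron_tray between -0.085 and 0.085 m and z of each of iron_wide, iron_narrow in the frame of iron_tray below 0.013 m and angle between iron_wide's own x axis and vertical between 1.5 and 1.64 rad and angle between the x axis of each of iron_wide, iron_narrow and the y axis of iron_tray, either way round below 0.35 rad and x of iron_narrow in the frame of iron_tray between -0.068 and 0.068 m and y of iron_narrow in the frame of iron_tray between -0.085 and 0.085 m and angle between iron_narrow's own x axis and vertical between 1.5 and 1.64 rad and distance of each of glue_tin, wax_cake from where it was at the start of the episode below 0.03 m); the robot touches nothing.
It fails at once if the glue tin is pushed more than 30 mm or tipped over (distance of glue_tin from where it was at the start of the episode above 0.03 m or angle between glue_tin's own z axis and vertical above 0.5 rad).
It fails at once if the wax cake is moved more than 30 mm (distance of wax_cake from where it was at the start of the episode above 0.03 m).
It also fails if it takes over 128 s, if anything falls off the work surface, if the arm or the gripper's body presses on something with over 40 N, if the wrist force passes 120 N, or if a joint passes its speed limit or range.

## Working session

There is one attempt and no reset: what is moved stays moved. The work goes in short steps, Python scripts to look and compute and a tool call to move; the robot and the scene stay as the last step left them, time stands still between calls to the robot, and variables do not carry over. Pictures are saved under pics/ and viewed, and the job is handed in when it is done.

Besides the shell and the picture viewer there is one more tool, called in YAML: its name, and indented under it one key for each argument. send_rows: Moves the arm, as the interface text tells. Its arguments: {"type":"object","properties":{"xyz":{"type":"array"},"twist":{"type":"array"},"jaw":{"type":"array"},"newtons":{"type":"number"}},"required":["xyz","twist","jaw"]}

```bash
mkdir -p pics; ls; cat > h.py <<'E'
import numpy as np, cv2
from bench import get_obs, cams, hand_in
def K(i):
    f=192/np.tan(np.radians(i['fov_y'])/2)
    return f
def save(n,fn):
    p,d=cams.read_camera(n); cv2.imwrite('pics/'+fn,p[:,:,::-1]); return p,d
def cloud(i,d):
    f=K(i); v,u=np.mgrid[:384,:512]
    xd=(u-i['cx'])/f; yd=(v-i['cy'])/f
    x,y=xd.copy(),yd.copy()
    for _ in range(15):
        s=1+i['k1']*(x*x+y*y); x=xd/s; y=yd/s
    P=np.stack([x*d,y*d,d],-1)
    R,_=cv2.Rodrigues(np.array(i['rvec'],float))
    return (P-np.array(i['tvec']).ravel())@R
E
python3 - <<'E'
from h import *
o=get_obs(); print(o)
for n in ['top','side','wrist']:
    print(n,cams.camera_info(n)); save(n,n+'0.png')
E
```

```text
pics
{'time': 0.0, 'q': array([ 1.24152678,  0.61594776, -0.01259329,  1.42488772,  0.00813008,
        1.10340271, -0.04038497]), 'joint_vel': array([ 1.95874995e-03,  1.22581203e-03, -8.42733274e-04, -8.64077600e-04,
        1.00737271e-04,  4.56429605e-04,  4.56781954e-06]), 'joint_torque': array([ 9.23795551e-05, -4.58937979e+01,  2.09200792e-01, -1.65743047e+01,
       -6.10795431e-02,  2.05180765e-02,  2.14430447e-04]), 'eef_pos': array([ 0.19363021, -0.61988748,  0.30156616]), 'tool_rot': array([-1.27611833e-03,  9.88556614e-01,  1.50844747e-01, -2.34130333e-04]), 'contact_force': array([ 0.40071279, -0.50123696,  0.20046487]), 'torque': array([-0.02771017,  0.01228273,  0.02477903]), 'opening': 0.09285829505126775}
top {'fov_y': 50.915953674798274, 'cx': 252.72543078468968, 'cy': 188.21093971008654, 'k1': -0.08930110820942155, 'rvec': array([ 2.19039732, -2.15699337,  0.05894236]), 'tvec': array([-0.00536618,  0.54323582,  0.96597846])}
side {'fov_y': 53.68936858628111, 'cx': 260.72885365432165, 'cy': 191.55699583605107, 'k1': -0.05322116269888504, 'rvec': array([ 0.68319315, -2.62625699,  1.18107238]), 'tvec': array([0.45000985, 0.20076642, 0.80033592])}
wrist {'fov_y': 66.95420133084752, 'cx': 257.73731882880094, 'cy': 190.89223413053423, 'k1': 0.018044560135659568, 'rvec': array([-2.33508234,  1.71519019,  0.25431734]), 'tvec': array([-0.64919551, -0.03402246,  0.39121896])}
```

View pics/top0.png

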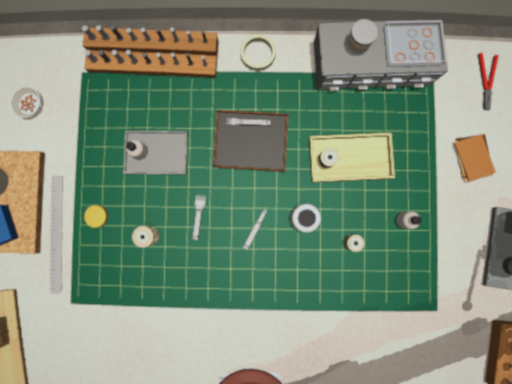

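View pics/side0.png

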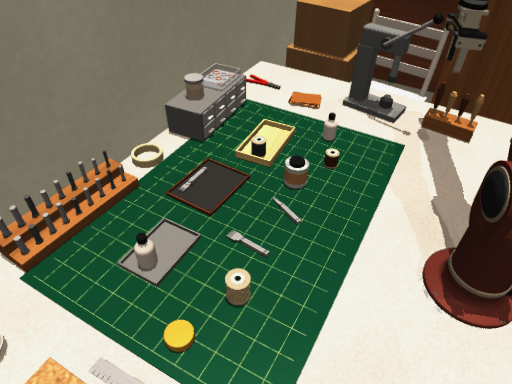

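```bash
python3 - <<'E'
from h import *
p,d=cams.read_camera('top'); i=cams.camera_info('top'); W=cloud(i,d)
np.save('W0.npy',W)
for n in ['spool_large','spool_small','iron_wide','iron_narrow','dye_bottle','thread_tray','iron_tray','bottle_tray','glue_tin','wax_cake']:
    for r in cams.cut_out('top',n)[:3]:
        m=r['pixels']&(d>0); P=W[m]; z=np.percentile(P[:,2],97)
        t=P[P[:,2]>z-.006]
        (c,s,a)=cv2.minAreaRect((P[:,:2]*1000).astype(np.float32))
        print(n,round(r['confidence'],2),r['bbox'],m.sum(),'ztop %.3f'%z,'topc',t.mean(0).round(3),((t.min(0)+t.max(0))/2).round(3)[:2],'rect',np.round(c),np.round(s),round(a))
E
```

```text
spool_large 0.68 [130.6, 228.4, 160.0, 245.6] 432 ztop 0.061 topc [0.424 0.26  0.059] [0.425 0.26 ] rect [424. 261.] [48. 46.] 86
spool_small 0.7 [344.7, 234.5, 364.3, 249.9] 249 ztop 0.049 topc [ 0.416 -0.242  0.046] [ 0.416 -0.243] rect [ 416. -241.] [38. 35.] 28
spool_small 0.38 [193.1, 194.6, 206.6, 238.8] 296 ztop 0.017 topc [0.469 0.138 0.013] [0.471 0.136] rect [471. 135.] [104.  27.] 1
iron_wide 0.57 [191.7, 191.7, 207.1, 241.8] 316 ztop 0.017 topc [0.467 0.139 0.013] [0.47  0.137] rect [470. 137.] [ 26. 108.] 86
iron_narrow 0.67 [246.4, 213.0, 264.6, 249.7] 160 ztop 0.017 topc [0.437 0.    0.014] [ 0.439 -0.   ] rect [441.  -2.] [12. 95.] 64
dye_bottle 0.59 [395.2, 210.0, 422.9, 231.2] 368 ztop 0.088 topc [ 0.472 -0.372  0.087] [ 0.471 -0.373] rect [ 479. -379.] [40. 60.] 42
thread_tray 0.8 [308.0, 134.2, 390.9, 180.2] 3460 ztop 0.026 topc [ 0.624 -0.237  0.024] [ 0.624 -0.239] rect [ 628. -242.] [120. 212.] 4
thread_tray 0.45 [344.5, 232.3, 366.0, 252.0] 283 ztop 0.049 topc [ 0.416 -0.242  0.046] [ 0.415 -0.243] rect [ 416. -242.] [38. 43.] 79
iron_tray 0.81 [210.5, 111.9, 286.5, 172.2] 3975 ztop 0.014 topc [0.663 0.013 0.011] [0.664 0.012] rect [667.  12.] [183. 153.] 87
bottle_tray 0.57 [123.3, 133.1, 187.8, 174.5] 2329 ztop 0.015 topc [0.63  0.253 0.014] [0.631 0.251] rect [631. 251.] [158. 109.] 90
glue_tin 0.92 [292.8, 202.3, 317.5, 231.1] 651 ztop 0.076 topc [ 0.472 -0.123  0.074] [ 0.473 -0.123] rect [ 473. -122.] [64. 62.] 1
wax_cake 0.81 [84.3, 205.5, 108.7, 228.8] 411 ztop 0.026 topc [0.469 0.394 0.023] [0.469 0.394] rect [469. 393.] [53. 55.] 2
```

The top view shows the whole layout: loose irons at (198,217) and (256,230), spools at (143,237) and (355,243), and the bottle at (408,220). The network results agree with this. Next I'll fit the tray rims and the iron axes.

```bash
python3 - <<'E'
from h import *
p,d=save('top','top1.png'); i=cams.camera_info('top'); W=cloud(i,d); V=W.reshape(-1,3)
print('mat z',np.median(W[250:300,150:230,2]), np.std(W[250:300,150:230,2]))
def rect(c,h,zlo,zhi):
    m=(abs(V[:,0]-c[0])<h[0])&(abs(V[:,1]-c[1])<h[1])&(V[:,2]>zlo)&(V[:,2]<zhi)
    return cv2.minAreaRect((V[m,:2]*1000).astype(np.float32)),m.sum()
print('thread',rect((.63,-.24),(.1,.14),.018,.03))
print('iron',rect((.667,.012),(.1,.12),.009,.016))
print('bott',rect((.631,.25),(.08,.11),.011,.018))
for n in ['iron_wide','iron_narrow']:
    r=cams.cut_out('top',n)[0]; m=cv2.dilate(r['pixels'].astype(np.uint8),np.ones((3,3)))>0
    P=W[m&(d>0)]; P=P[(P[:,2]>.0085)&(P[:,2]<.02)]
    c=P[:,:2].mean(0); u,s,vt=np.linalg.svd(P[:,:2]-c); a=vt[0]; t=(P[:,:2]-c)@a; w=(P[:,:2]-c)@vt[1]
    print(n,c,a,np.degrees(np.arctan2(a[1],a[0])),t.min(),t.max())
    for k in np.arange(-.06,.06,.01):
        q=(t>=k)&(t<k+.01)
        if q.any(): print(round(k,2),q.sum(),(w[q].min()*1000).round(1),(w[q].max()*1000).round(1))
big=cv2.resize(p[185:260,90:440,::-1],None,fx=2.2,fy=2.2,interpolation=2); cv2.imwrite('pics/z1.png',big)
big=cv2.resize(p[100:260,180:300,::-1],None,fx=3.6,fy=3.6,interpolation=2); cv2.imwrite('pics/z2.png',big)
E
```

```text
mat z 0.002282954620203349 0.05701169349419044
thread (((624.65185546875, -239.76283264160156), (113.37354278564453, 204.3957977294922), 3.6220600605010986), np.int64(706))
iron (((664.3381958007812, 11.957069396972656), (180.49249267578125, 146.97935485839844), 87.25801849365234), np.int64(729))
bott (((631.34130859375, 250.90133666992188), (158.24925231933594, 108.73593139648438), 89.93140411376953), np.int64(350))
iron_wide [0.47293977 0.13805635] [-0.99396564  0.10969187] 173.70244660119783 -0.05032265519602181 0.05698413765238109
-0.06 1 -1.5 -1.5
-0.05 16 -10.1 9.8
-0.04 36 -12.3 11.6
-0.03 32 -10.0 10.4
-0.02 24 -8.5 8.7
-0.01 20 -5.5 4.8
0.0 21 -5.0 5.9
0.01 20 -5.6 6.1
0.02 21 -5.1 6.2
0.03 21 -5.7 6.7
0.04 18 -5.3 5.5
0.05 15 -5.9 6.5
iron_narrow [4.36311485e-01 3.24307480e-04] [-0.89411947  0.44782852] 153.39555100359868 -0.05460290649124612 0.044662527947460846
-0.06 5 -2.3 3.2
-0.05 10 -3.3 3.4
-0.04 13 -4.2 4.6
-0.03 19 -5.2 5.8
-0.02 20 -5.1 5.9
-0.01 20 -6.0 5.0
0.0 20 -5.9 5.1
0.01 21 -5.7 5.3
0.02 20 -5.5 5.5
0.03 19 -5.3 5.6
0.04 11 -5.2 5.7
```

View pics/z2.png

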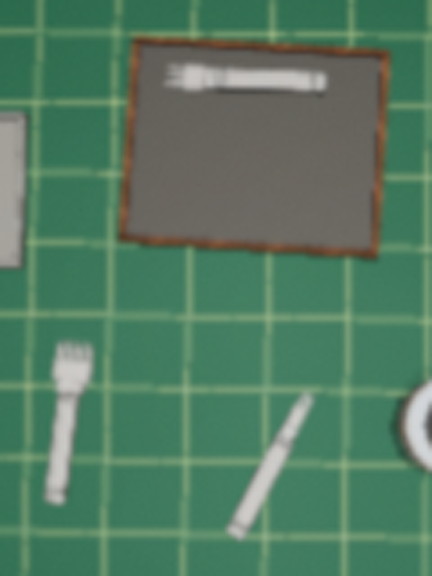

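```bash
cat > g.py <<'E'
import sys
from h import *
from scipy.spatial.transform import Rotation as R
def pose():
    o=get_obs(); w,x,y,z=o['tool_rot']; M=R.from_quat([x,y,z,w]).as_matrix()
    return o,M,np.degrees(np.arctan2(M[1,0],M[0,0]))
def go(x,y,z,yaw):
    o,M,ps=pose(); tw=(ps-yaw+180)%360-180
    D=np.array([x,y,z])-o['eef_pos']
    print('t %.2f pos %s yaw %.1f tilt %.2f open %.3f F %s q %s'%(o['time'],o['eef_pos'].round(4),ps,np.degrees(np.arccos(-M[2,2])),o['opening'],o['contact_force'].round(1),o['q'].round(2)))
    print('shift first (cm):',(M.T@D*100).round(2),' twist',round(tw,1))
    M2=M@R.from_euler('z',tw,degrees=True).as_matrix()
    print('twist first (cm):',(M2.T@D*100).round(2))
if __name__=='__main__': go(*map(float,sys.argv[1:5]))
E
python3 g.py .472 -.372 .25 90
```

```text
t 0.85 pos [ 0.1938 -0.6204  0.3028] yaw 17.4 tilt 0.00 open 0.093 F [0.4 0.7 0.1] q [ 1.24  0.61 -0.01  1.42  0.01  1.1  -0.04]
shift first (cm): [ 33.96 -15.42   5.28]  twist -72.6
twist first (cm): [24.84 27.82  5.28]
```

send_rows:
  xyz:
    - [4.25,-1.93,0.5]
    - [4.25,-1.93,0.5]
    - [4.25,-1.93,0.5]
    - [4.25,-1.93,0.5]
    - [4.25,-1.93,0.5]
    - [4.25,-1.93,0.5]
    - [4.25,-1.93,0.5]
    - [4.25,-1.93,0.5]
  twist: [0,0,0,0,0,0,0,0]
  jaw: [1,1,1,1,1,1,1,1]

```text
time: 1.85
eef_pos: [0.4734, -0.3706, 0.2628]
tool_rot: [0.0, 0.989, 0.151, 0.0]
contact_force: [-0.6, -0.4, -0.5]
opening: 0.0927
```

send_rows:
  xyz:
    - [0,0,0]
    - [0,0,0]
    - [0,0,0]
    - [0,0,0]
    - [0,0,0]
    - [0,0,0]
    - [0,0,0]
    - [0,0,0]
  twist: [-9,-9,-9,-9,-9,-9,-9,-9]
  jaw: [1,1,1,1,1,1,1,1]

```text
time: 2.85
eef_pos: [0.4723, -0.3718, 0.2629]
tool_rot: [0.0, 0.709, 0.705, -0.0]
contact_force: [-1.0, -0.4, -1.0]
opening: 0.0933
```

```bash
python3 g.py .472 -.372 .25 90; python3 - <<'E'
from h import *
i=cams.camera_info('wrist'); p,d=save('wrist','w1.png'); W=cloud(i,d)
for r in cams.cut_out('wrist','dye_bottle')[:2]:
    P=W[r['pixels']&(d>0)]; z=np.percentile(P[:,2],97); t=P[P[:,2]>z-.004]; print(r['confidence'],r['bbox'],z,t.mean(0),(t.min(0)+t.max(0))/2)
    print(P.min(0),P.max(0))
E
```

```text
t 2.85 pos [ 0.4723 -0.3718  0.2629] yaw 89.6 tilt 0.01 open 0.093 F [-1.  -0.4 -1. ] q [ 0.86  0.6  -0.37  1.62  0.25  0.97  0.39]
shift first (cm): [-0.02 -0.03  1.29]  twist -0.4
twist first (cm): [-0.02 -0.03  1.29]
0.59 [236.4, 159.4, 277.2, 208.0] 0.08794824264641954 [ 0.47065506 -0.37367183  0.08709021] [ 0.47040189 -0.37419001  0.08663501]
[ 0.44980919 -0.41442111  0.00088265] [ 0.49465738 -0.35359549  0.08927315]
```

View pics/w1.png

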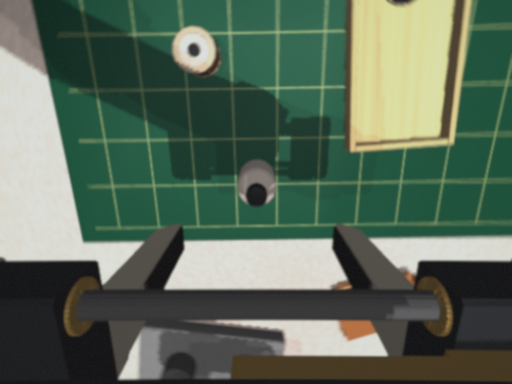

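send_rows:
  xyz:
    - [-0.1,-0.1,2.75]
    - [0,0,2.75]
    - [0,0,2.75]
    - [0,0,2.75]
    - [0,0,2.75]
    - [0,0,2.75]
    - [0,0,0]
    - [0,0,0]
    - [0,0,0]
    - [0,0,0]
  twist: [0,0,0,0,0,0,0,0,0,0]
  jaw: [1,1,1,1,1,1,-0.5,-0.5,-0.5,-0.5]
  newtons: 20

```text
time: 4.2
eef_pos: [0.4717, -0.3729, 0.0988]
tool_rot: [0.001, 0.711, 0.703, 0.0]
contact_force: [0.0, -0.2, 0.1]
opening: 0.0576
```

send_rows:
  xyz:
    - [0,0,0]
    - [0,0,0]
    - [0,0,-2]
    - [0,0,-3]
    - [0,0,-3]
    - [0,0,-3]
    - [0,0,-2]
  twist: [0,0,0,0,0,0,0]
  jaw: [-0.5,-0.5,-0.5,-0.5,-0.5,-0.5,-0.5]

```text
time: 5.08
eef_pos: [0.4715, -0.3727, 0.2292]
tool_rot: [0.001, 0.711, 0.703, 0.0]
contact_force: [-0.2, -0.6, -0.7]
opening: 0.0419
```

```bash
python3 g.py .631 .216 .22 90; python3 - <<'E'
from h import *
i=cams.camera_info('wrist'); p,d=save('wrist','w2.png')
E
```

```text
t 5.08 pos [ 0.4715 -0.3727  0.2292] yaw 89.3 tilt 0.08 open 0.042 F [-0.2 -0.6 -0.7] q [ 0.85  0.64 -0.36  1.66  0.27  0.9   0.37]
shift first (cm): [59.05 15.28  0.89]  twist -0.7
twist first (cm): [58.87 15.95  0.89]
```

View pics/w2.png

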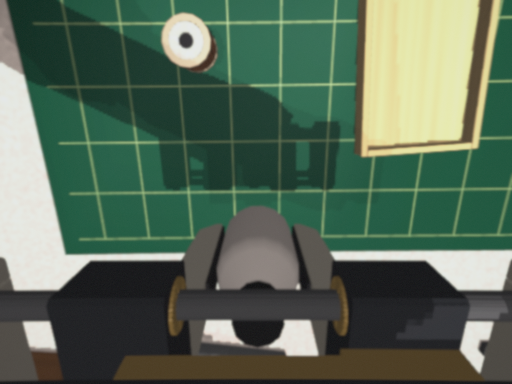

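send_rows:
  xyz:
    - [2.5,0.6,0]
    - [4,1.03,0]
    - [4.4,1.14,0]
    - [4.4,1.14,0]
    - [4.4,1.14,0]
    - [4.4,1.14,0]
    - [4.4,1.14,0]
    - [4.4,1.14,0]
  twist: [-0.7,0,0,0,0,0,0,0]
  jaw: [-0.5,-0.5,-0.5,-0.5,-0.5,-0.5,-0.5,-0.5]

```text
time: 6.12
eef_pos: [0.5548, -0.0399, 0.2263]
tool_rot: [-0.002, 0.706, 0.708, -0.001]
contact_force: [0.6, -0.2, -0.9]
opening: 0.0416
```

send_rows:
  xyz:
    - [4.4,1.14,0]
    - [4.4,1.14,0]
    - [4.4,1.14,0]
    - [4.4,1.14,0]
    - [4,1.03,0]
    - [2.5,0.6,0]
    - [1.5,0.4,0]
    - [0,0,0]
  twist: [0,0,0,0,0,0,0,0]
  jaw: [-0.5,-0.5,-0.5,-0.5,-0.5,-0.5,-0.5,-0.5]

```text
time: 7.12
eef_pos: [0.6204, 0.2142, 0.2267]
tool_rot: [-0.001, 0.706, 0.708, -0.001]
contact_force: [0.7, -0.1, -0.1]
opening: 0.0415
```

```bash
python3 g.py .631 .216 .105 90; python3 - <<'E'
from h import *
i=cams.camera_info('wrist'); p,d=save('wrist','w3.png')
save('side','s3.png')
E
```

```text
t 7.12 pos [0.6204 0.2142 0.2267] yaw 90.2 tilt 0.13 open 0.041 F [ 0.7 -0.1 -0.1] q [-0.18  0.72 -0.33  1.49  0.26  0.98 -0.58]
shift first (cm): [ 0.17  1.08 12.17]  twist 0.2
twist first (cm): [ 0.18  1.08 12.17]
```

View pics/w3.png

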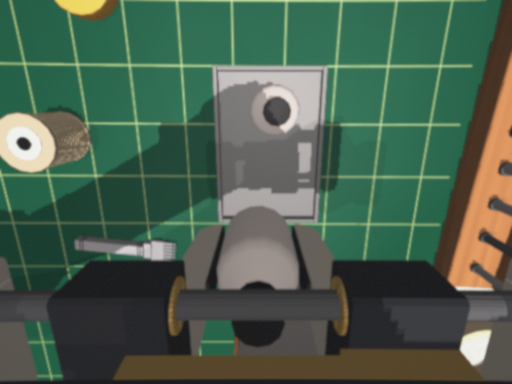

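View pics/s3.png

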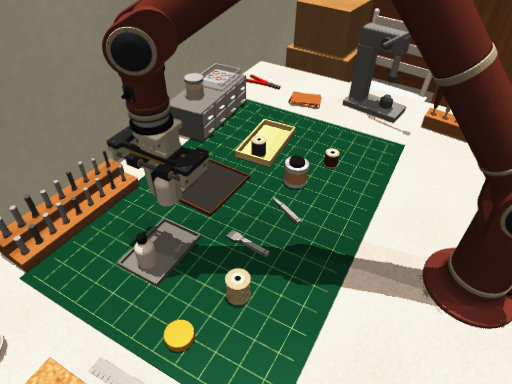

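send_rows:
  xyz:
    - [0.17,1.08,0]
    - [0,0,2.5]
    - [0,0,3]
    - [0,0,3]
    - [0,0,2]
    - [0,0,1]
    - [0,0,0.5]
    - [0,0,0.3]
    - [0,0,0]
  twist: [0,0,0,0,0,0,0,0,0]
  jaw: [-0.5,-0.5,-0.5,-0.5,-0.5,-0.5,-0.5,-0.5,-0.5]

```text
time: 8.35
eef_pos: [0.6328, 0.2143, 0.1054]
tool_rot: [0.0, 0.707, 0.707, 0.001]
contact_force: [0.8, 0.2, -0.4]
opening: 0.0416
```

send_rows:
  xyz:
    - [0,0,0.2]
    - [0,0,0.1]
    - [0,0,0]
  twist: [0,0,0]
  jaw: [-0.5,-0.5,-0.5]

```text
time: 8.72
eef_pos: [0.6325, 0.2142, 0.1018]
tool_rot: [0.0, 0.707, 0.707, 0.0]
contact_force: [0.3, -0.1, -0.7]
opening: 0.0415
```

send_rows:
  xyz:
    - [0,0,0.1]
    - [0,0,0]
    - [0,0,0]
    - [0,0,0]
    - [0,0,0]
    - [0,0,-2]
    - [0,0,-3.5]
    - [0,0,-3.5]
    - [0,0,-3.5]
  twist: [0,0,0,0,0,0,0,0,0]
  jaw: [-0.5,-0.5,0.15,0.25,0.25,0.25,0.25,0.25,0.25]

```text
time: 9.85
eef_pos: [0.6326, 0.2143, 0.2286]
tool_rot: [0.0, 0.707, 0.707, 0.001]
contact_force: [-0.4, -0.1, -0.1]
opening: 0.0582
```

```bash
python3 g.py .425 .26 .22 90; python3 - <<'E'
from h import *
save('side','s4.png')
i=cams.camera_info('wrist'); p,d=save('wrist','w4.png'); W=cloud(i,d)
for r in cams.cut_out('wrist','spool_large')[:3]:
    P=W[r['pixels']&(d>0)]; z=np.percentile(P[:,2],97); t=P[P[:,2]>z-.004]; print(r['confidence'],r['bbox'],z,t.mean(0),(t.min(0)+t.max(0))/2)
E
```

```text
t 9.85 pos [0.6326 0.2143 0.2286] yaw 90.1 tilt 0.12 open 0.058 F [-0.4 -0.1 -0.1] q [-0.18  0.73 -0.33  1.45  0.26  1.   -0.57]
shift first (cm): [  4.59 -20.76   0.83]  twist 0.1
twist first (cm): [  4.57 -20.77   0.83]
0.64 [0.4, 115.7, 78.3, 173.3] 0.05994059808173497 [0.42911424 0.26024257 0.05863201] [0.42842995 0.26129796 0.05877673]
```

View pics/s4.png

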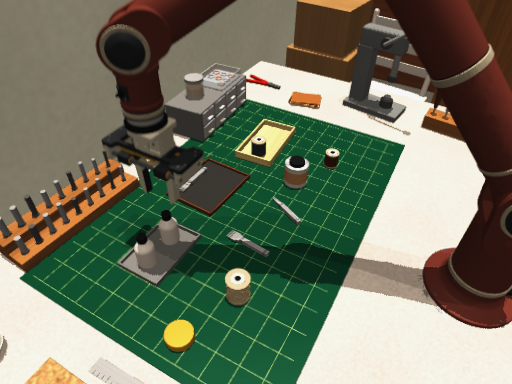

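View pics/w4.png

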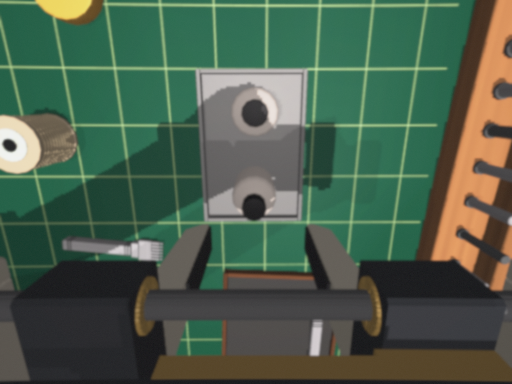

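Both bottles stand upright in the tray, at (254,112) and (254,195) in the wrist view. Next is the large spool.

send_rows:
  xyz:
    - [0.7,-3.2,0]
    - [0.8,-3.6,0]
    - [0.8,-3.6,0]
    - [0.8,-3.6,0]
    - [0.8,-3.5,0]
    - [0.7,-3.2,0]
    - [0,0,0]
  twist: [0,0,0,0,0,0,0]
  jaw: [1,1,1,1,1,1,1]

```text
time: 10.88
eef_pos: [0.4226, 0.2605, 0.2255]
tool_rot: [-0.001, 0.705, 0.709, -0.001]
contact_force: [0.6, -1.2, 0.1]
opening: 0.093
```

```bash
python3 g.py .426 .26 .097 90; python3 - <<'E'
from h import *
i=cams.camera_info('wrist'); p,d=save('wrist','w5.png'); W=cloud(i,d)
for r in cams.cut_out('wrist','spool_large')[:3]:
    P=W[r['pixels']&(d>0)]; z=np.percentile(P[:,2],97); t=P[P[:,2]>z-.004]; print(r['confidence'],r['bbox'],z,t.mean(0),(t.min(0)+t.max(0))/2)
E
```

```text
t 10.88 pos [0.4226 0.2605 0.2255] yaw 90.3 tilt 0.17 open 0.093 F [ 0.6 -1.2  0.1] q [-0.36  0.5  -0.35  1.95  0.24  0.74 -0.84]
shift first (cm): [-0.04  0.37 12.85]  twist 0.3
twist first (cm): [-0.04  0.37 12.85]
0.72 [229.6, 161.0, 283.8, 223.3] 0.05965059248312269 [0.42167365 0.26212076 0.05840897] [0.42171672 0.26123373 0.05835209]
```

View pics/w5.png

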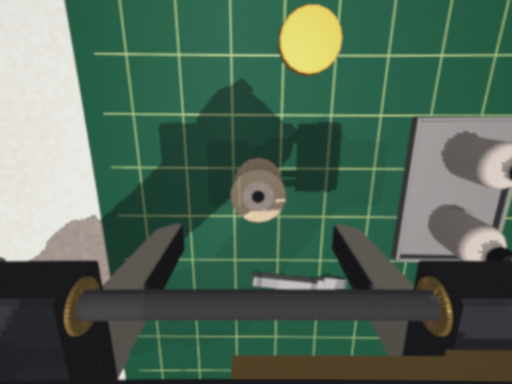

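send_rows:
  xyz:
    - [0.1,0,2.5]
    - [0,0,3]
    - [0,0,3]
    - [0,0,2.3]
    - [0,0,1.5]
    - [0,0,0.5]
    - [0,0,0]
    - [0,0,0]
    - [0,0,0]
    - [0,0,0]
  twist: [0,0,0,0,0,0,0,0,0,0]
  jaw: [1,1,1,1,1,1,0.2,-0.3,-0.3,-0.3]
  newtons: 20

```text
time: 12.22
eef_pos: [0.4256, 0.2611, 0.0982]
tool_rot: [0.0, 0.707, 0.707, 0.0]
contact_force: [-0.7, 0.1, 0.5]
opening: 0.0577
```

send_rows:
  xyz:
    - [0,0,0]
    - [0,0,-2]
    - [0,0,-3.5]
    - [0,0,-4]
    - [0,0,-3.5]
  twist: [0,0,0,0,0]
  jaw: [-0.3,-0.3,-0.3,-0.3,-0.3]

```text
time: 12.85
eef_pos: [0.4254, 0.2608, 0.2291]
tool_rot: [0.0, 0.707, 0.707, 0.0]
contact_force: [0.2, -0.5, -1.5]
opening: 0.0491
```

```bash
python3 g.py .6247 -.2398 .22 93.6; python3 - <<'E'
from h import *
p,d=save('wrist','w6.png')
E
```

```text
t 12.85 pos [0.4254 0.2608 0.2291] yaw 90.1 tilt 0.02 open 0.049 F [ 0.2 -0.5 -1.5] q [-0.35  0.5  -0.35  1.94  0.25  0.75 -0.85]
shift first (cm): [-50.08  19.89   0.91]  twist -3.5
twist first (cm): [-51.22  16.75   0.91]
```

View pics/w6.png

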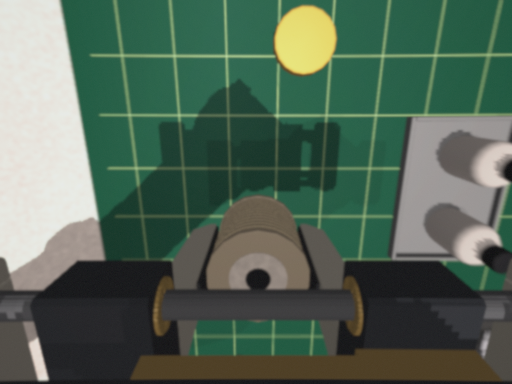

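send_rows:
  xyz:
    - [-2,0.8,0]
    - [-3.5,1.4,0]
    - [-4,1.6,0]
    - [-4.2,1.67,0]
    - [-4.2,1.67,0]
    - [-4.2,1.67,0]
    - [-4.2,1.67,0]
    - [-4.2,1.67,0]
  twist: [0,0,0,0,0,0,0,0]
  jaw: [-0.3,-0.3,-0.3,-0.3,-0.3,-0.3,-0.3,-0.3]

```text
time: 13.9
eef_pos: [0.5474, -0.0454, 0.2275]
tool_rot: [-0.0, 0.707, 0.707, -0.0]
contact_force: [0.8, 0.6, 0.1]
opening: 0.049
```

send_rows:
  xyz:
    - [-4.2,1.67,0]
    - [-4.2,1.67,0]
    - [-4,1.6,0]
    - [-3.5,1.4,0]
    - [-2.4,1,0]
    - [-1.2,0.5,0]
    - [0,0,0]
    - [0,0,0]
  twist: [0,0,0,0,0,0,-3.5,0]
  jaw: [-0.3,-0.3,-0.3,-0.3,-0.3,-0.3,-0.3,-0.3]

```text
time: 14.9
eef_pos: [0.6256, -0.2379, 0.2274]
tool_rot: [-0.001, 0.685, 0.729, 0.0]
contact_force: [-0.5, 1.1, -1.0]
opening: 0.0488
```

```bash
python3 g.py .6247 -.2398 .104 93.6; python3 - <<'E'
from h import *
p,d=save('wrist','w7.png')
i=cams.camera_info('wrist');W=cloud(i,d);V=W.reshape(-1,3);
m=(V[:,2]>.02)&(V[:,2]<.03)&(abs(V[:,0]-.625)<.09)&(V[:,1]>-.38)&(V[:,1]<-.1)&(d.ravel()>0)
print(m.sum(),V[m].min(0),V[m].max(0))
for r in cams.cut_out('wrist','spool_small')[:4]:
    P=W[r['pixels']&(d>0)]; z=np.percentile(P[:,2],97); t=P[P[:,2]>z-.004]; print(r['confidence'],r['bbox'],z,t.mean(0),(t.min(0)+t.max(0))/2)
save('side','s7.png')
E
```

```text
t 14.90 pos [ 0.6256 -0.2379  0.2274] yaw 93.6 tilt 0.08 open 0.049 F [-0.5  1.1 -1. ] q [ 0.53  0.74 -0.37  1.44  0.29  1.01  0.16]
shift first (cm): [-0.2  -0.09 12.34]  twist -0.0
twist first (cm): [-0.2  -0.09 12.34]
2615 [ 0.5627488  -0.28377322  0.02005138] [ 0.68161767 -0.13649959  0.02680011]
0.93 [12.2, 154.1, 81.0, 206.4] 0.04794178520185533 [ 0.41585885 -0.24240765  0.04674109] [ 0.4151     -0.24318563  0.04658309]
```

View pics/w7.png

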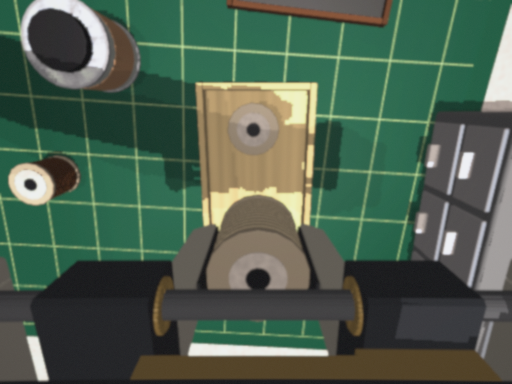

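View pics/s7.png

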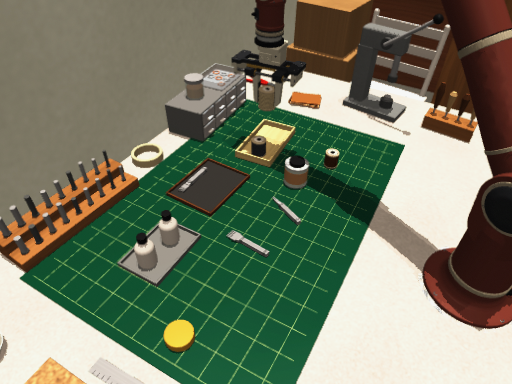

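```bash
python3 - <<'E'
import numpy as np
V=np.load('W0.npy').reshape(-1,3)
m=(V[:,0]>.6)&(V[:,0]<1)&(V[:,1]<-.15)&(V[:,1]>-.5)&(V[:,2]>.065)&(V[:,2]<.3)
print(V[m].min(0),V[m].max(0), np.percentile(V[m],2,axis=0))
E
```

```text
[ 0.79115778 -0.45317589  0.0650224 ] [ 0.94806973 -0.1500621   0.16516832] [ 0.80198145 -0.43363003  0.06900827]
```

send_rows:
  xyz:
    - [-0.2,-0.1,0]
    - [0,0,0]
  twist: [0,0]
  jaw: [-0.3,-0.3]

```text
time: 15.3
eef_pos: [0.6248, -0.2412, 0.2278]
tool_rot: [0.0, 0.685, 0.729, -0.0]
contact_force: [0.0, -0.5, -1.1]
opening: 0.0489
```

send_rows:
  xyz:
    - [0.1,0,2.5]
    - [0,0,3]
    - [0,0,3]
    - [0,0,2]
    - [0,0,1]
    - [0,0,0.5]
    - [0,0,0.3]
    - [0,0,0.1]
    - [0,0,0]
  twist: [0,0,0,0,0,0,0,0,0]
  jaw: [-0.3,-0.3,-0.3,-0.3,-0.3,-0.3,-0.3,-0.3,-0.3]

```text
time: 16.42
eef_pos: [0.6251, -0.24, 0.1043]
tool_rot: [0.0, 0.685, 0.729, 0.0]
contact_force: [0.3, -0.1, -1.4]
opening: 0.049
```

send_rows:
  xyz:
    - [0,0,0.1]
    - [0,0,0.05]
    - [0,0,0]
    - [0,0,0]
    - [0,0,0]
    - [0,0,0]
    - [0,0,-2]
    - [0,0,-3.5]
    - [0,0,-3.5]
    - [0,0,-3.5]
  twist: [0,0,0,0,0,0,0,0,0,0]
  jaw: [-0.3,-0.3,0.1,0.2,0.2,0.2,0.2,0.2,0.2,0.2]

```text
time: 17.68
eef_pos: [0.6251, -0.2399, 0.2301]
tool_rot: [0.001, 0.685, 0.729, 0.0]
contact_force: [0.4, -0.9, 0.6]
opening: 0.0557
```

```bash
python3 g.py .4155 -.2428 .22 93.6; python3 - <<'E'
from h import *
p,d=save('wrist','w8.png')
E
```

```text
t 17.68 pos [ 0.6251 -0.2399  0.2301] yaw 93.6 tilt 0.11 open 0.056 F [ 0.4 -0.9  0.6] q [ 0.53  0.74 -0.37  1.44  0.29  1.01  0.16]
shift first (cm): [  1.01 -20.94   0.97]  twist -0.0
twist first (cm): [  1.02 -20.94   0.97]
```

View pics/w8.png

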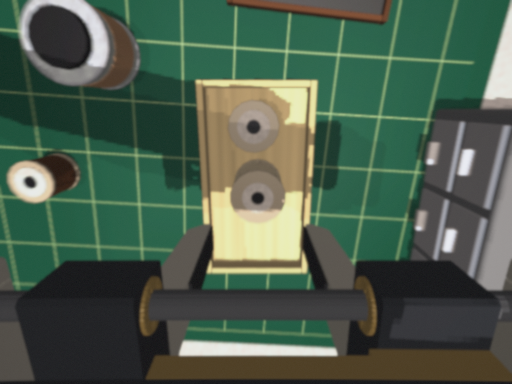

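The large spool stands in the thread tray at (258,197). Next is the small spool.

send_rows:
  xyz:
    - [0.16,-3.2,0]
    - [0.17,-3.6,0]
    - [0.17,-3.6,0]
    - [0.17,-3.6,0]
    - [0.17,-3.5,0]
    - [0.16,-3.2,0]
    - [0,-0.1,0]
    - [0,0,0]
  twist: [0,0,0,0,0,0,0,0]
  jaw: [1,1,1,1,1,1,1,1]

```text
time: 18.73
eef_pos: [0.418, -0.2429, 0.2282]
tool_rot: [0.001, 0.685, 0.729, 0.001]
contact_force: [0.3, -0.6, -0.1]
opening: 0.0932
```

```bash
python3 g.py .4155 -.2428 .093 93.6; python3 - <<'E'
from h import *
i=cams.camera_info('wrist'); p,d=save('wrist','w9.png'); W=cloud(i,d)
for r in cams.cut_out('wrist','spool_small')[:3]:
    P=W[r['pixels']&(d>0)]; z=np.percentile(P[:,2],97); t=P[P[:,2]>z-.004]; print(r['confidence'],r['bbox'],z,t.mean(0),(t.min(0)+t.max(0))/2)
E
```

```text
t 18.73 pos [ 0.418  -0.2429  0.2282] yaw 93.6 tilt 0.18 open 0.093 F [ 0.3 -0.6 -0.1] q [ 0.76  0.49 -0.4   1.98  0.28  0.73  0.25]
shift first (cm): [ 0.04 -0.29 13.52]  twist -0.0
twist first (cm): [ 0.04 -0.29 13.52]
0.66 [232.9, 161.0, 275.0, 212.6] 0.047785285398811946 [ 0.41439527 -0.24213947  0.04649432] [ 0.41462451 -0.24259168  0.04637735]
```

View pics/w9.png

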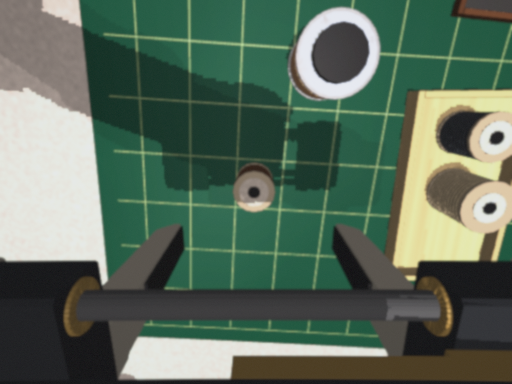

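send_rows:
  xyz:
    - [0,-0.3,2.5]
    - [0,0,3.2]
    - [0,0,3.2]
    - [0,0,2.5]
    - [0,0,1.5]
    - [0,0,0.6]
    - [0,0,0]
    - [0,0,0]
    - [0,0,0]
    - [0,0,0]
  twist: [0,0,0,0,0,0,0,0,0,0]
  jaw: [1,1,1,1,1,1,0.2,-0.4,-0.4,-0.4]
  newtons: 18

```text
time: 20.08
eef_pos: [0.4138, -0.2431, 0.0927]
tool_rot: [0.0, 0.685, 0.729, 0.0]
contact_force: [0.4, -0.2, 0.9]
opening: 0.0577
```

send_rows:
  xyz:
    - [0,0,0]
    - [0,0,0]
    - [0,0,-2]
    - [0,0,-3.5]
    - [0,0,-4]
    - [0,0,-3.5]
  twist: [0,0,0,0,0,0]
  jaw: [-0.4,-0.4,-0.4,-0.4,-0.4,-0.4]

```text
time: 20.82
eef_pos: [0.4134, -0.2429, 0.2234]
tool_rot: [-0.0, 0.685, 0.729, 0.0]
contact_force: [-0.5, -0.9, -1.1]
opening: 0.0391
```

```bash
python3 g.py .6286 -.3010 .22 93.6; python3 - <<'E'
from h import *
p,d=save('wrist','w10.png')
E
```

```text
t 20.82 pos [ 0.4134 -0.2429  0.2234] yaw 93.5 tilt 0.01 open 0.039 F [-0.5 -0.9 -1.1] q [ 0.77  0.49 -0.41  1.99  0.29  0.71  0.25]
shift first (cm): [-7.13 21.12  0.34]  twist -0.1
twist first (cm): [-7.15 21.11  0.34]
```

View pics/w10.png

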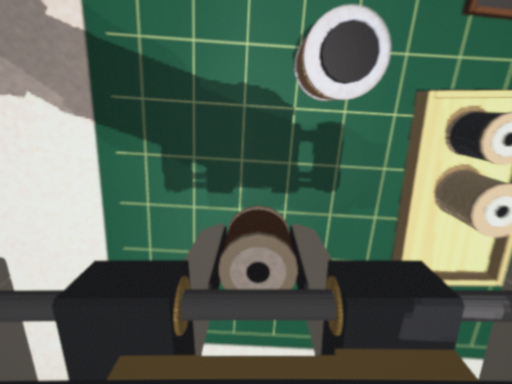

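send_rows:
  xyz:
    - [-0.8,2.4,0]
    - [-1.2,3.5,0]
    - [-1.3,3.9,0]
    - [-1.3,3.9,0]
    - [-1.2,3.5,0]
    - [-0.8,2.4,0]
    - [-0.5,1.5,0]
    - [0,0,0]
  twist: [0,0,0,0,0,0,0,0]
  jaw: [-0.4,-0.4,-0.4,-0.4,-0.4,-0.4,-0.4,-0.4]

```text
time: 21.88
eef_pos: [0.6289, -0.3005, 0.221]
tool_rot: [-0.001, 0.685, 0.729, -0.0]
contact_force: [0.6, 0.4, -0.4]
opening: 0.0391
```

```bash
python3 g.py .6286 -.3010 .098 93.6; python3 - <<'E'
from h import *
p,d=save('wrist','w11.png')
E
```

```text
t 21.88 pos [ 0.6289 -0.3005  0.221 ] yaw 93.6 tilt 0.08 open 0.039 F [ 0.6  0.4 -0.4] q [ 0.61  0.79 -0.38  1.36  0.31  1.05  0.24]
shift first (cm): [-0.06 -0.02 12.3 ]  twist -0.0
twist first (cm): [-0.06 -0.02 12.3 ]
```

View pics/w11.png

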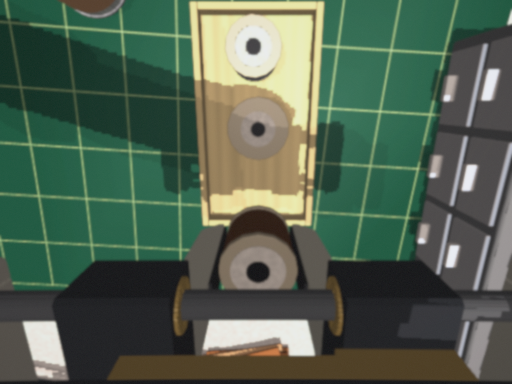

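send_rows:
  xyz:
    - [-0.05,0,2.5]
    - [0,0,3]
    - [0,0,3]
    - [0,0,2]
    - [0,0,1]
    - [0,0,0.5]
    - [0,0,0.2]
    - [0,0,0.1]
    - [0,0,0]
  twist: [0,0,0,0,0,0,0,0,0]
  jaw: [-0.4,-0.4,-0.4,-0.4,-0.4,-0.4,-0.4,-0.4,-0.4]

```text
time: 23.05
eef_pos: [0.6289, -0.3014, 0.0998]
tool_rot: [0.0, 0.685, 0.729, 0.0]
contact_force: [-0.1, 0.0, -1.5]
opening: 0.039
```

send_rows:
  xyz:
    - [0,0,0.15]
    - [0,0,0.1]
    - [0,0,0]
    - [0,0,0]
    - [0,0,0]
    - [0,0,0]
    - [0,0,-2]
    - [0,0,-3.5]
    - [0,0,-3.5]
    - [0,0,-3.5]
  twist: [0,0,0,0,0,0,0,0,0,0]
  jaw: [-0.4,-0.4,-0.4,-0.1,0.05,0.05,0.05,0.05,0.05,0.05]

```text
time: 24.3
eef_pos: [0.6289, -0.3013, 0.2246]
tool_rot: [0.001, 0.685, 0.729, 0.0]
contact_force: [0.9, -0.1, -0.3]
opening: 0.0487
```

```bash
python3 g.py .461 .1393 .22 173.7; python3 - <<'E'
from h import *
p,d=save('wrist','w12.png')
E
```

```text
t 24.30 pos [ 0.6289 -0.3013  0.2246] yaw 93.6 tilt 0.11 open 0.049 F [ 0.9 -0.1 -0.3] q [ 0.61  0.79 -0.38  1.35  0.31  1.06  0.24]
shift first (cm): [ 45.01 -14.03   0.41]  twist -80.1
twist first (cm): [21.53 41.95  0.41]
```

View pics/w12.png

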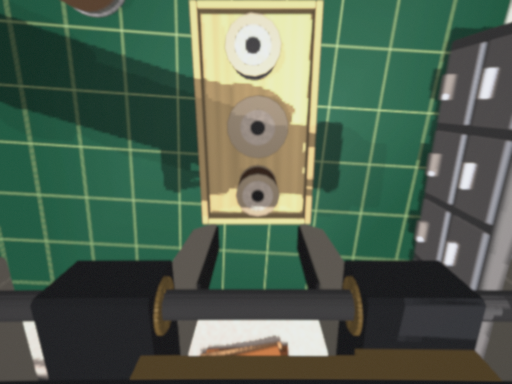

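All three spools are upright at (253,45), (258,128) and (258,195). On to the wide iron.

send_rows:
  xyz:
    - [2.5,-0.78,0]
    - [4,-1.25,0]
    - [4.2,-1.3,0]
    - [4.2,-1.3,0]
    - [4.2,-1.3,0]
    - [4.2,-1.3,0]
    - [4.2,-1.3,0]
    - [4.2,-1.3,0]
    - [4.2,-1.3,0]
    - [4.2,-1.3,0]
  twist: [0,0,0,0,0,0,0,0,0,0]
  jaw: [0,0,0,0,0,0,0,0,0,0]

```text
time: 25.6
eef_pos: [0.4796, 0.0928, 0.223]
tool_rot: [0.001, 0.685, 0.729, 0.001]
contact_force: [-0.2, 0.1, 0.4]
opening: 0.0467
```

send_rows:
  xyz:
    - [3,-0.9,0]
    - [2,-0.7,0]
    - [0,0,0]
    - [0,0,0]
    - [0,0,0]
    - [0,0,0]
    - [0,0,0]
    - [0,0,0]
    - [0,0,0]
    - [0,0,0]
  twist: [0,-10,-10,-10,-10,-10,-10,-10,-10,0]
  jaw: [0,0,0,0,0,0,0,0,0,0]

```text
time: 26.85
eef_pos: [0.4611, 0.1402, 0.2225]
tool_rot: [0.001, 0.057, 0.998, 0.0]
contact_force: [1.1, 0.7, -0.7]
opening: 0.0464
```

```bash
cat > iron.py <<'E'
from g import *
def iron(n,cam='wrist'):
    i=cams.camera_info(cam); p,d=cams.read_camera(cam); W=cloud(i,d)
    for r in cams.cut_out(cam,n)[:3]:
        m=cv2.dilate(r['pixels'].astype(np.uint8),np.ones((5,5)))>0
        P=W[m&(d>0)]; P=P[(P[:,2]>.009)&(P[:,2]<.022)]
        if len(P)<50: continue
        c=P[:,:2].mean(0); vt=np.linalg.svd(P[:,:2]-c)[2]
        for _ in range(1):
            t=(P[:,:2]-c)@vt[0]; w=(P[:,:2]-c)@vt[1]
        print(n,round(r['confidence'],2),r['bbox'],len(P),'c',c.round(4),'ang %.1f'%np.degrees(np.arctan2(vt[0][1],vt[0][0])),'dir',vt[0].round(3),'t %.4f %.4f'%(np.percentile(t,.5),np.percentile(t,99.5)),'z',np.percentile(P[:,2],90).round(4))
        print([ (round(k,3),round(1000*float(np.percentile(w[q],3)),1),round(1000*float(np.percentile(w[q],97)),1)) for k in np.arange(-.07,.07,.01) for q in [(t>=k)&(t<k+.01)] if q.sum()>5])
    return p
E
python3 g.py .461 .1393 .22 173.7;  python3 - <<'E'
from iron import *
p=iron('iron_wide'); cv2.imwrite('pics/w13.png',p[:,:,::-1])
E
```

```text
t 26.85 pos [0.4611 0.1402 0.2225] yaw 173.4 tilt 0.09 open 0.046 F [ 1.1  0.7 -0.7] q [ 0.18  0.58 -0.78  1.98  0.56  0.81  0.54]
shift first (cm): [-0.   -0.09  0.25]  twist -0.3
twist first (cm): [-0.   -0.09  0.25]
iron_wide 0.67 [250.9, 137.5, 267.4, 237.0] 1257 c [0.4697 0.1371] ang -6.1 dir [ 0.994 -0.107] t -0.0542 0.0519 z 0.0149
[(np.float64(-0.06), -5.4, 5.5), (np.float64(-0.05), -5.5, 5.5), (np.float64(-0.04), -5.7, 5.4), (np.float64(-0.03), -5.8, 5.4), (np.float64(-0.02), -5.0, 5.4), (np.float64(-0.01), -5.1, 5.3), (np.float64(0.0), -5.2, 5.3), (np.float64(0.01), -5.4, 5.2), (np.float64(0.02), -8.9, 8.5), (np.float64(0.03), -11.1, 11.7), (np.float64(0.04), -10.3, 10.7), (np.float64(0.05), -9.8, 9.6)]
```

View pics/w13.png

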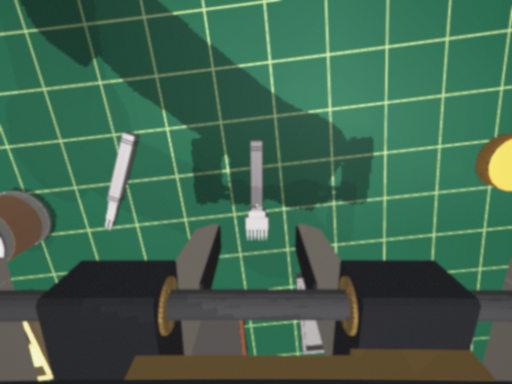

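send_rows:
  xyz:
    - [0,-0.2,2.5]
    - [0,0,3.2]
    - [0,0,3.2]
    - [0,0,2.2]
    - [0,0,1.2]
    - [0,0,0.6]
    - [0,0,0.3]
    - [0,0,0]
  twist: [-0.3,0,0,0,0,0,0,0]
  jaw: [-0.2,-0.2,-0.2,-0.2,-0.2,-0.2,-0.2,-0.2]
  newtons: 30

```text
time: 27.95
eef_pos: [0.4607, 0.1383, 0.0902]
tool_rot: [0.0, 0.054, 0.999, 0.0]
contact_force: [0.2, -0.7, 0.3]
opening: 0.0372
```

send_rows:
  xyz:
    - [0,0,0.1]
    - [0,0,0]
    - [0,0,0]
    - [0,0,0]
    - [0,0,0]
    - [0,0,0]
    - [0,0,-1.5]
    - [0,0,-3]
    - [0,0,-3.5]
    - [0,0,-3]
  twist: [0,0,0,0,0,0,0,0,0,0]
  jaw: [-0.4,-1,-1,-1,-1,-1,-1,-1,-1,-1]

```text
time: 29.2
eef_pos: [0.4602, 0.1381, 0.2006]
tool_rot: [0.0, 0.053, 0.999, 0.0]
contact_force: [0.4, -0.3, -0.8]
opening: 0.0114
```

```bash
python3 g.py .6698 .0218 .21 87.3;  python3 - <<'E'
from iron import *
save('wrist','w14.png')
p,d=cams.read_camera('top'); W=cloud(cams.camera_info('top'),d)
E
```

```text
t 29.20 pos [0.4602 0.1381 0.2006] yaw 173.9 tilt 0.02 open 0.011 F [ 0.4 -0.3 -0.8] q [ 0.17  0.61 -0.76  2.01  0.6   0.76  0.51]
shift first (cm): [-22.08  -9.32  -0.94]  twist 86.6
twist first (cm): [-10.63  21.49  -0.94]
```

View pics/w14.png

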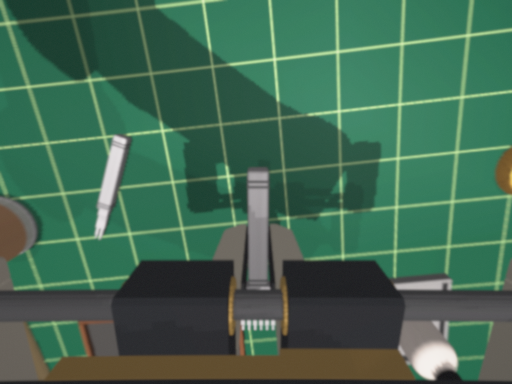

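send_rows:
  xyz:
    - [0,0,0]
    - [0,0,0]
    - [0,0,0]
    - [0,0,0]
    - [0,0,0]
    - [0,0,0]
    - [0,0,0]
    - [0,0,0]
    - [0,0,0]
    - [0,0,0]
  twist: [5,9.6,10,10,10,10,10,10,7,5]
  jaw: [-1,-1,-1,-1,-1,-1,-1,-1,-1,-1]

```text
time: 30.55
eef_pos: [0.4597, 0.138, 0.1981]
tool_rot: [-0.0, 0.725, 0.689, -0.001]
contact_force: [-0.0, -0.3, -0.9]
opening: 0.012
```

send_rows:
  xyz:
    - [-1.1,2.2,0]
    - [-1.6,3.3,0]
    - [-1.8,3.6,0]
    - [-1.8,3.6,0]
    - [-1.6,3.3,0]
    - [-1.3,2.6,0]
    - [-0.9,1.8,0]
    - [-0.53,1.1,0]
    - [0,0,0]
  twist: [0,0,0,0,0,0,0,0,0]
  jaw: [-1,-1,-1,-1,-1,-1,-1,-1,-1]

```text
time: 31.68
eef_pos: [0.6699, 0.0212, 0.1978]
tool_rot: [-0.0, 0.724, 0.69, -0.001]
contact_force: [-0.2, -0.6, -1.3]
opening: 0.0119
```

```bash
python3 g.py .6698 .0218 .092 87.3;  python3 - <<'E'
from iron import *
save('side','s15.png')
i=cams.camera_info('wrist'); p,d=save('wrist','w15.png'); V=cloud(i,d).reshape(-1,3)
m=(d.ravel()>0)&(abs(V[:,0]-.665)<.065)&(abs(V[:,1]-.01)<.1)&(V[:,2]>.011)&(V[:,2]<.03)
if m.sum(): print(m.sum(),V[m].mean(0),V[m].min(0),V[m].max(0))
E
```

```text
t 31.68 pos [0.6699 0.0212 0.1978] yaw 87.2 tilt 0.09 open 0.012 F [-0.2 -0.6 -1.3] q [ 0.11  0.77 -0.33  1.47  0.28  0.95 -0.34]
shift first (cm): [ 0.06  0.   10.58]  twist -0.1
twist first (cm): [ 0.06  0.   10.58]
2282 [0.6934675  0.04882072 0.01443846] [ 0.60001925 -0.07557426  0.01100976] [0.72999301 0.10313181 0.01911436]
```

View pics/w15.png

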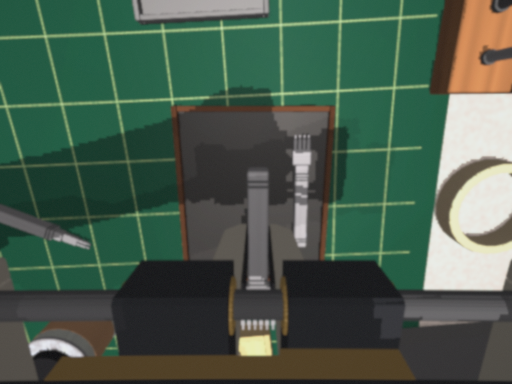

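View pics/s15.png

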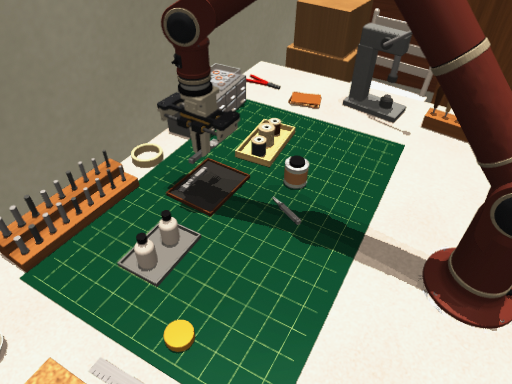

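send_rows:
  xyz:
    - [0,0,2]
    - [0,0,2.8]
    - [0,0,2.4]
    - [0,0,1.6]
    - [0,0,0.8]
    - [0,0,0.5]
    - [0,0,0.3]
    - [0,0,0]
  twist: [0,0,0,0,0,0,0,0]
  jaw: [-1,-1,-1,-1,-1,-1,-1,-1]

```text
time: 32.78
eef_pos: [0.6703, 0.0217, 0.0951]
tool_rot: [0.0, 0.724, 0.69, 0.0]
contact_force: [-0.6, -0.2, -0.6]
opening: 0.0114
```

send_rows:
  xyz:
    - [0,0,0.1]
    - [0,0,0.1]
    - [0,0,0]
  twist: [0,0,0]
  jaw: [-1,-1,-1]

```text
time: 33.15
eef_pos: [0.6701, 0.0216, 0.0928]
tool_rot: [-0.0, 0.724, 0.69, 0.0]
contact_force: [0.0, 0.3, -0.5]
opening: 0.0116
```

send_rows:
  xyz:
    - [0,0,0.1]
    - [0,0,0]
    - [0,0,0]
    - [0,0,0]
    - [0,0,0]
    - [0,0,-1.5]
    - [0,0,-3]
    - [0,0,-3.5]
    - [0,0,-4]
  twist: [0,0,0,0,0,0,0,0,0]
  jaw: [-1,-1,-0.7,-0.5,-0.5,-0.5,-0.5,-0.5,-0.5]

```text
time: 34.28
eef_pos: [0.67, 0.0217, 0.2137]
tool_rot: [0.0, 0.724, 0.69, 0.0]
contact_force: [-0.8, 0.5, 0.7]
opening: 0.0234
```

```bash
python3 g.py .436 .0003 .22 153.4;  python3 - <<'E'
from iron import *
p=iron('iron_wide'); cv2.imwrite('pics/w16.png',p[:,:,::-1])
E
```

```text
t 34.27 pos [0.67   0.0217 0.2137] yaw 87.3 tilt 0.02 open 0.023 F [-0.8  0.5  0.7] q [ 0.12  0.75 -0.33  1.45  0.27  0.98 -0.33]
shift first (cm): [ -3.25 -23.27  -0.64]  twist -66.1
twist first (cm): [ 19.96 -12.39  -0.64]
iron_wide 0.79 [251.1, 142.8, 267.3, 241.8] 1367 c [0.6696 0.0121] ang -92.8 dir [-0.049 -0.999] t -0.0543 0.0504 z 0.018
[(np.float64(-0.06), -5.2, 5.3), (np.float64(-0.05), -5.2, 5.4), (np.float64(-0.04), -5.3, 5.4), (np.float64(-0.03), -5.3, 5.5), (np.float64(-0.02), -5.4, 5.5), (np.float64(-0.01), -5.5, 5.5), (np.float64(0.0), -5.6, 5.6), (np.float64(0.01), -5.6, 5.6), (np.float64(0.02), -9.9, 8.8), (np.float64(0.03), -11.1, 11.0), (np.float64(0.04), -11.2, 10.1), (np.float64(0.05), -4.4, 10.1)]
```

View pics/w16.png

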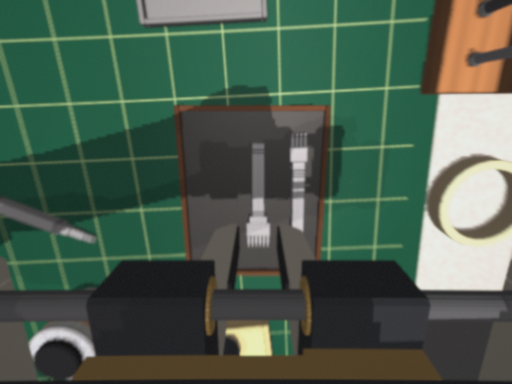

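The wide iron lies flat beside the four-pronged one, with its shank at (258,190). Next is the narrow iron.

send_rows:
  xyz:
    - [-0.4,-2.6,0]
    - [-0.5,-3.8,0]
    - [-0.55,-4,0]
    - [-0.55,-4,0]
    - [-0.5,-3.8,0]
    - [-0.4,-3,0]
    - [-0.35,-2.07,0]
    - [0,0,0]
  twist: [0,0,0,0,0,0,0,0]
  jaw: [-0.2,-0.2,-0.2,-0.2,-0.2,-0.2,-0.2,-0.2]

```text
time: 35.38
eef_pos: [0.4349, 0.0001, 0.2121]
tool_rot: [-0.0, 0.724, 0.69, -0.001]
contact_force: [-0.1, -0.2, 0.4]
opening: 0.037
```

send_rows:
  xyz:
    - [0,0,0]
    - [0,0,0]
    - [0,0,0]
    - [0,0,0]
    - [0,0,0]
    - [0,0,0]
    - [0,0,0]
    - [0,0,0]
  twist: [-6,-10,-10,-10,-10,-10,-10,0]
  jaw: [-0.2,-0.2,-0.2,-0.2,-0.2,-0.2,-0.2,-0.2]

```text
time: 36.38
eef_pos: [0.4374, 0.0004, 0.2118]
tool_rot: [0.0, 0.233, 0.973, 0.001]
contact_force: [-0.4, 0.1, 0.0]
opening: 0.037
```

```bash
python3 g.py .436 .0003 .089 153.4;  python3 - <<'E'
from iron import *
p=iron('iron_narrow'); cv2.imwrite('pics/w17.png',p[:,:,::-1])
E
```

```text
t 36.38 pos [4.374e-01 4.000e-04 2.118e-01] yaw 153.1 tilt 0.11 open 0.037 F [-0.4  0.1  0. ] q [ 0.44  0.51 -0.69  2.11  0.51  0.69  0.5 ]
shift first (cm): [ 0.12 -0.1  12.28]  twist -0.3
twist first (cm): [ 0.12 -0.1  12.28]
iron_narrow 0.81 [248.4, 137.0, 264.6, 242.5] 1048 c [ 0.4349 -0.0005] ang -26.8 dir [ 0.892 -0.452] t -0.0440 0.0600 z 0.015
[(np.float64(-0.05), -5.3, 5.3), (np.float64(-0.04), -5.6, 5.3), (np.float64(-0.03), -5.3, 5.4), (np.float64(-0.02), -5.3, 5.5), (np.float64(-0.01), -5.4, 5.6), (np.float64(0.0), -5.4, 5.7), (np.float64(0.01), -5.4, 5.8), (np.float64(0.02), -5.4, 5.8), (np.float64(0.03), -4.5, 3.9), (np.float64(0.04), -3.4, 2.9), (np.float64(0.05), -3.1, 3.0), (np.float64(0.06), -2.4, 1.9)]
```

View pics/w17.png

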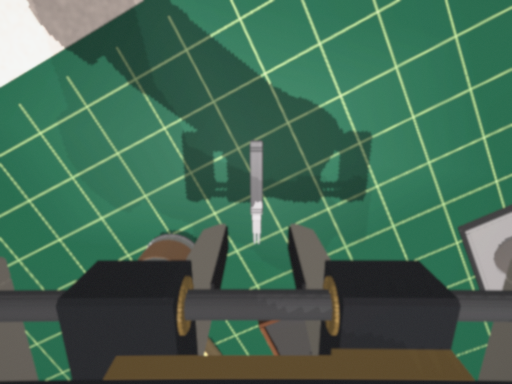

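send_rows:
  xyz:
    - [0.1,-0.2,2.2]
    - [0,0,3]
    - [0,0,2.8]
    - [0,0,2.1]
    - [0,0,1.2]
    - [0,0,0.6]
    - [0,0,0.3]
    - [0,0,0]
  twist: [0,0,0,0,0,0,0,0]
  jaw: [-0.2,-0.2,-0.2,-0.2,-0.2,-0.2,-0.2,-0.2]
  newtons: 30

```text
time: 37.48
eef_pos: [0.4346, -0.001, 0.0901]
tool_rot: [0.0, 0.231, 0.973, 0.0]
contact_force: [-0.5, 0.1, -0.0]
opening: 0.0369
```

send_rows:
  xyz:
    - [0,0,0.1]
    - [0,0,0]
    - [0,0,0]
    - [0,0,0]
    - [0,0,0]
    - [0,0,0]
    - [0,0,-1.5]
    - [0,0,-3]
    - [0,0,-3.5]
    - [0,0,-3]
  twist: [0,0,0,0,0,0,0,0,0,0]
  jaw: [-0.4,-1,-1,-1,-1,-1,-1,-1,-1,-1]

```text
time: 38.72
eef_pos: [0.4339, -0.0012, 0.1996]
tool_rot: [-0.0, 0.231, 0.973, -0.0]
contact_force: [-0.2, 0.2, -0.8]
opening: 0.0117
```

```bash
python3 g.py .6278 .0238 .20 87.3;  python3 - <<'E'
from iron import *
save('wrist','w18.png')
E
```

```text
t 38.73 pos [ 0.4339 -0.0012  0.1996] yaw 153.2 tilt 0.06 open 0.012 F [-0.2  0.2 -0.8] q [ 0.43  0.53 -0.68  2.13  0.54  0.66  0.48]
shift first (cm): [-16.19  10.96  -0.06]  twist 65.9
twist first (cm): [ 3.41 19.25 -0.06]
```

View pics/w18.png

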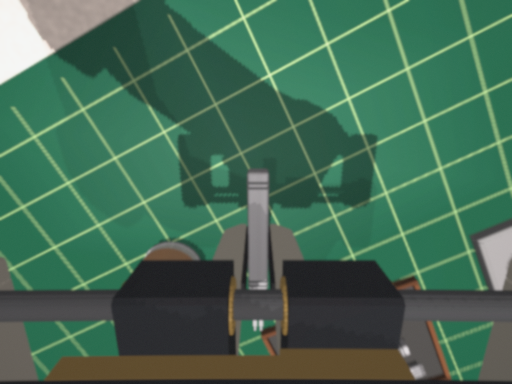

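send_rows:
  xyz:
    - [0,0,0]
    - [0,0,0]
    - [0,0,0]
    - [0,0,0]
    - [0,0,0]
    - [0,0,0]
    - [0,0,0]
    - [0,0,0]
  twist: [6,10,10,10,10,10,6,3.9]
  jaw: [-1,-1,-1,-1,-1,-1,-1,-1]

```text
time: 39.78
eef_pos: [0.4338, -0.0011, 0.1982]
tool_rot: [-0.0, 0.724, 0.69, -0.001]
contact_force: [0.0, -0.3, -0.8]
opening: 0.0113
```

send_rows:
  xyz:
    - [0.4,2,0]
    - [0.5,3.1,0]
    - [0.6,3.5,0]
    - [0.6,3.5,0]
    - [0.5,3,0]
    - [0.4,2.2,0]
    - [0.25,1.3,0]
    - [0.15,0.65,0]
    - [0,0,0]
  twist: [0,0,0,0,0,0,0,0,0]
  jaw: [-1,-1,-1,-1,-1,-1,-1,-1,-1]

```text
time: 40.9
eef_pos: [0.6278, 0.0241, 0.1981]
tool_rot: [-0.0, 0.723, 0.691, -0.001]
contact_force: [0.1, -0.3, -1.3]
opening: 0.0117
```

```bash
python3 g.py .6278 .0238 .092 87.3;  python3 - <<'E'
from iron import *
save('wrist','w19.png')
E
```

```text
t 40.90 pos [0.6278 0.0241 0.1981] yaw 87.4 tilt 0.08 open 0.012 F [ 0.1 -0.3 -1.3] q [ 0.12  0.71 -0.33  1.6   0.28  0.88 -0.36]
shift first (cm): [-0.03  0.02 10.61]  twist 0.1
twist first (cm): [-0.03  0.02 10.61]
```

View pics/w19.png

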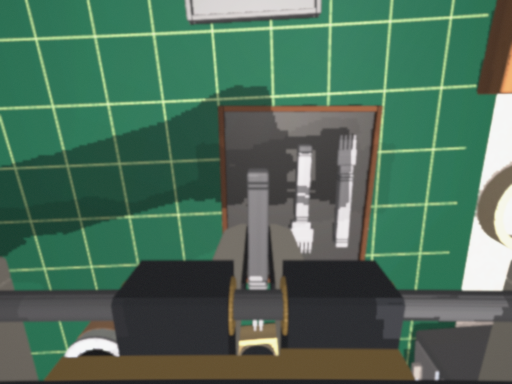

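send_rows:
  xyz:
    - [0,0,2]
    - [0,0,2.8]
    - [0,0,2.4]
    - [0,0,1.6]
    - [0,0,0.8]
    - [0,0,0.5]
    - [0,0,0.3]
    - [0,0,0.1]
    - [0,0,0.1]
    - [0,0,0]
  twist: [0,0,0,0,0,0,0,0,0,0]
  jaw: [-1,-1,-1,-1,-1,-1,-1,-1,-1,-1]

```text
time: 42.2
eef_pos: [0.6283, 0.0241, 0.093]
tool_rot: [0.0, 0.723, 0.691, 0.0]
contact_force: [0.4, -0.1, -1.3]
opening: 0.0115
```

send_rows:
  xyz:
    - [0,0,0.1]
    - [0,0,0]
    - [0,0,0]
    - [0,0,0]
    - [0,0,0]
    - [0,0,-1.5]
    - [0,0,-3]
    - [0,0,-3.5]
    - [0,0,-4]
  twist: [0,0,0,0,0,0,0,0,0]
  jaw: [-1,-1,-0.7,-0.55,-0.55,-0.55,-0.55,-0.55,-0.55]

```text
time: 43.32
eef_pos: [0.628, 0.0241, 0.2137]
tool_rot: [0.0, 0.723, 0.691, 0.0]
contact_force: [0.5, 0.2, -0.7]
opening: 0.0207
```

send_rows:
  xyz:
    - [0,-4,-2]
    - [0,-4,-2]
    - [0,-4,-1]
    - [0,-4,0]
    - [0,0,0]
  twist: [0,0,0,0,0]
  jaw: [-0.55,-0.55,-0.55,-0.55,-0.55]

```text
time: 43.95
eef_pos: [0.4656, 0.0317, 0.263]
tool_rot: [0.0, 0.723, 0.691, -0.001]
contact_force: [-0.0, -0.3, -0.4]
opening: 0.0208
```

```bash
python3 g.py .5 0 .3 90;  python3 - <<'E'
from iron import *
for n in ['iron_narrow','iron_wide']: p=iron(n)
cv2.imwrite('pics/w20.png',p[:,:,::-1])
save('side','s20.png'); p,d=save('top','t20.png'); W=cloud(cams.camera_info('top'),d)
for n in ['spool_large','spool_small','dye_bottle','glue_tin','wax_cake']:
    for r in cams.cut_out('top',n)[:3]:
        m=r['pixels']&(d>0); P=W[m]; z=np.percentile(P[:,2],95); t=P[P[:,2]>z-.006]
        print(n,round(r['confidence'],2),r['bbox'],'ztop %.3f'%z,t.mean(0).round(3))
E
```

```text
t 43.95 pos [0.4656 0.0317 0.263 ] yaw 87.4 tilt 0.08 open 0.021 F [-0.  -0.3 -0.4] q [ 0.17  0.41 -0.39  1.98  0.22  0.79 -0.39]
shift first (cm): [-3.02  3.57 -3.7 ]  twist -2.6
twist first (cm): [-3.17  3.43 -3.7 ]
iron_narrow 0.55 [388.5, 134.1, 406.5, 226.7] 1047 c [0.627  0.0224] ang -91.9 dir [-0.034 -0.999] t -0.0456 0.0618 z 0.018
[(np.float64(-0.05), -7.0, 4.6), (np.float64(-0.04), -7.4, 4.5), (np.float64(-0.03), -6.4, 4.6), (np.float64(-0.02), -6.6, 4.8), (np.float64(-0.01), -6.4, 4.7), (np.float64(0.0), -6.0, 4.9), (np.float64(0.01), -6.7, 5.1), (np.float64(0.02), -6.3, 5.0), (np.float64(0.03), -4.7, 3.5), (np.float64(0.04), -4.5, 3.3), (np.float64(0.05), -4.0, 2.5), (np.float64(0.06), -3.0, 2.3)]
iron_wide 0.97 [415.0, 136.7, 443.4, 227.1] 1438 c [0.668  0.0108] ang -92.1 dir [-0.036 -0.999] t -0.0554 0.0544 z 0.0177
[(np.float64(-0.06), -7.8, 4.5), (np.float64(-0.05), -8.0, 4.5), (np.float64(-0.04), -7.9, 4.7), (np.float64(-0.03), -7.1, 5.2), (np.float64(-0.02), -6.4, 4.7), (np.float64(-0.01), -6.1, 4.7), (np.float64(0.0), -6.1, 5.0), (np.float64(0.01), -7.2, 6.8), (np.float64(0.02), -10.8, 10.2), (np.float64(0.03), -11.9, 10.8), (np.float64(0.04), -11.4, 10.3), (np.float64(0.05), -10.9, 9.7)]
spool_large 0.63 [340.3, 145.5, 364.3, 167.5] ztop 0.066 [ 0.625 -0.238  0.064]
spool_small 0.64 [367.2, 145.1, 388.7, 161.9] ztop 0.054 [ 0.629 -0.301  0.052]
dye_bottle 0.63 [158.2, 143.1, 180.3, 160.2] ztop 0.091 [0.633 0.211 0.09 ]
glue_tin 0.58 [291.4, 200.7, 320.5, 230.4] ztop 0.076 [ 0.472 -0.123  0.074]
wax_cake 0.87 [83.7, 205.0, 113.3, 226.6] ztop 0.025 [0.469 0.394 0.023]
```

View pics/w20.png

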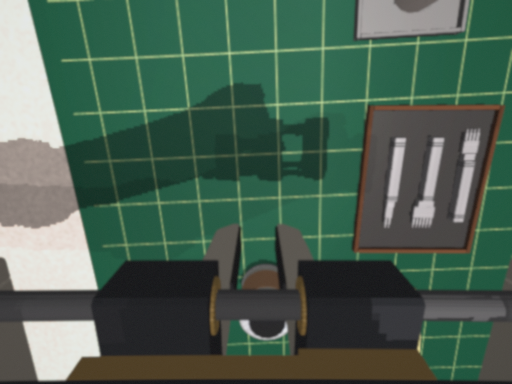

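View pics/s20.png

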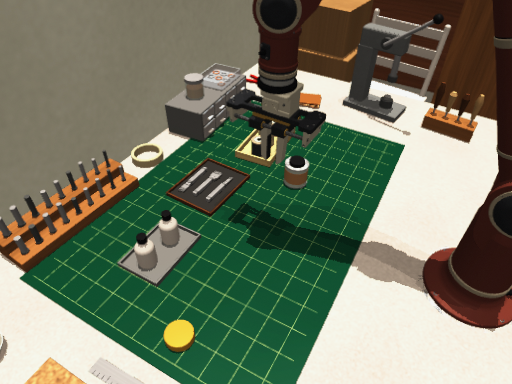

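View pics/t20.png

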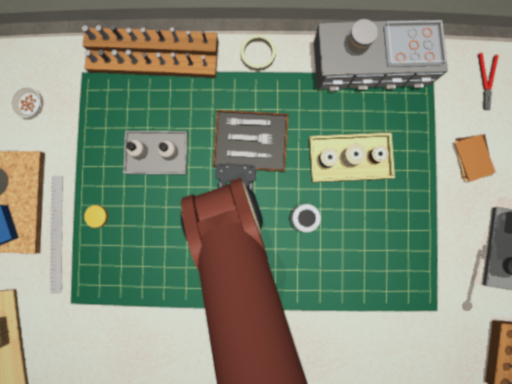

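The pictures show all five things in their trays. In the top view the three irons lie parallel around (250,138), the spools stand at (328/355/379,156), and the bottles at (135/166,148). The tops are at the heights expected for seated pieces, and the tin and wax have not moved. I'm handing in.

```bash
python3 -c "
from bench import hand_in; print(hand_in())"
```

```text
the job is handed in; nothing more can be done
None
```

All five things are in their trays and the job is handed in, at about 44 s of the 128 s allowed. `hand_in` reports no verdict, so what follows rests on my own last camera checks.

- **Spools and bottle:** both spools and the dye bottle stand upright in their trays. Their tops are at 0.066, 0.054 and 0.091 m, within about 2 mm of the heights expected when seated.
- **Irons:** both lie flat, with their tops at about 0.018 m, and are within about 1° of the tray's long side. Their prongs point towards −y, opposite to the iron already in the tray.
- **Glue tin and wax cake:** both are at the same coordinates as at the start, to the millimetre.
- **Gripper:** it is open, clear of everything, and reads no contact force.

No check failed. The only disagreement was a 3–4 mm difference between the top and wrist cameras on where the large spool stood before I picked it up, and it did not affect the grasp.

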